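# Switch on the perforated bench power supply under its guard

## Robot

A 6-joint arm with a two-finger parallel gripper is mounted at the origin on the work surface. World frame = base frame: x ahead of the robot, y to its left, z up, the work surface at z = 0. Lengths are in m, angles in rad, forces in N, time in s.
With the tool pointing down it reaches from about 0.35 to 0.925 m from the base axis. Payload 6.4 kg.
Tool frame: the origin (TCP) lies between the finger pads; the fingertips stand 14 mm ahead of it and the grasp point (between the pads) lies 5 mm behind it; z points along the fingers, y is the line along which they close (so a half turn about z gives the same grasp; the last joint's range is limited). The gripper opens to 94 mm and grips with 3 to 60 N. Pads are 16 mm wide; open, the fingers measure 119 mm over their backs; the gripper's body (75 mm by 177 mm) begins 78 mm behind the grasp point.
Start: joints at [-1.452, 0.245, 1.558, -0, 1.339, -0.174], TCP at [0.188, -0.622, 0.219] pointing down, gripper open.
Joint ranges: [-3.13, 3.13], [-1.02, 2.26], [0.13, 2.54], [-0.95, 4.09], [0.21, 2.88], [-2.74, 2.74]. Speed limits (rad/s): [2.57, 2.57, 3.14, 3.14, 3.14, 3.14].

## Interface

Orientations are given as a unit quaternion [x, y, z, w].
In Python, from plant import ctrl gives the robot as it stands. The module is installed in compiled form; this text tells all that it offers.
- The arm moves only by the tool arm_command, never from a script. Its argument "rows" is a list of rows, each an object of numbers: "x", "y", "z": the shift along the tool's x, y, z in m; "rx", "ry", "rz": the turn, a rotation vector about the tool's x, y, z in degrees; "jaw": the finger opening in m, from 0 to 0.094. A call has 1 to 8 rows; each row is the pose to reach, as a shift and turn from the pose commanded when the call began, along the tool's axes at that moment; what a row does not reach only later rows make up. A row lasts 1/12 s, in which the tool goes at most 41.7 mm and 7.16 degrees, less where a joint would pass 70% of its speed; a pose out of reach is approached as far as the arm can. A call with a gripper value outside its range is refused whole. The fingers move at their own pace and stop on an object; "newtons" is the grip in N (left out, the last holds). Time passes only in rows, so rows that repeat a pose let the fingers close. It gives the time, the measured TCP pose, the force, the opening and the grip force at its end, in the units of the state.
- ctrl.observe(): the state, without advancing time (a new reading comes with each control period).
- ctrl.grab_frame(name): name is "scene" or "side" or "wrist"; returns a dict with "image" (400x640x3 uint8, red, green, blue), "z_map" (400x640 float32, m along the optical axis (not along the pixel's ray), 0 where there is no reading), "vfov" (degrees; the focal length in pixels is half the picture's height over the tangent of half this angle, whatever the lens; pixels are square), "cx", "cy" (the principal point, pixels), "R" (3x3) and "t" (3): a world point X has camera coordinates R X + t; the wrist camera has in their place "hand_eye" (4x4, takes a point from camera to tool coordinates, whose origin is the TCP and whose axes are the flange's). Camera axes: x right, y down, z forward; pixel columns grow to the right and rows downward; lengths in m; the calibration is good to about 2 mm. A picture is of the moment at which its call begins: read the wrist's pose just before it.
- ctrl.sign_off(): hands the job in; it is judged then, once.
Trained networks look in a picture, given as the dict that the camera call returned (one of the last four; its "shot" number tells which), for a name from the list of things; names that differ only in an ending like _2 or _b are one class to them, and where a whole thing is asked for, a point or a joint stands for the part that bears it (a point fixed in the world has none). Each returns a list of dicts, best first, with "score" (0 to 1); they miss things now and then, are a little off and sometimes report something else, mostly with a low value. They report only what shows in the picture. A call takes as long as a camera call.
- ctrl.boxes_of(label, picture): "at" ([x, y, z] in m, in world coordinates, good to about 4 mm: the middle of the surface that is visible of it).
- ctrl.regions_of(label, picture): "pixels" (400x640 bool, what is visible of it).
The state is a dict: "time_s": time; "qpos": joint angles; "joint_velocities": joint speeds; "tau": joint torques, N m; "position": TCP position; "orientation": TCP orientation; "contact_force": force on the tool from outside, world axes, zero at the start; "moment": the same for the moment, N m; "finger_gap": opening from 0.0 (shut) to 1.0 (fully open); "finger_force": force on a finger pad.
Only numpy, scipy, OpenCV 4.12 (cv2) and the standard library are available. Lean on these libraries where they do the work, as an engineer would, in place of code of your own. Each camera call takes 0.05 s, during which the arm holds its last target. There are 200 camera calls.

## Task

Switch on the power supply, the metal case with the perforated vent in its top: lift the grey sprung guard on its top up past upright until it stays open, flip the toggle beneath over towards the hinge, then tip the guard back so that it drops fully shut over the switched toggle. Leave the guard of the pump controller (the like case with a round gauge and two brass hose barbs) shut.

Things in the scene. Friction and masses are not known exactly. Their poses are not given: they have to be found in the camera images.
- power_supply: Aluminium case fixed to the bench, 200 (x) x 120 (y) x 60 mm high; black vent holes cover the far part of its flat top, where nothing stands up. Origin: centre of its underside; x to its far (vent) end, y left, z up. On its top sits a grey guard, hinged at x = 0, covering a bare steel toggle. Four brass terminals stick 12 mm out of its near end.
- guard_hinge (a point): Middle of the hinge of the power supply's guard, at x = 0, y = 0, z = 74 mm of the case, same axes; the hinge runs along y, between lugs out to y = 22 mm either side. Shut, the guard is a box open below, 3 mm walls, from x = -75 to 0, y = -18 to 18 mm; its top is 26 mm above the hinge, its walls reach to 12 mm below it.
- guard (a joint): Guard angle (rad): 0 shut, 1.85 fully open; its near end swings up and over to +x. A light spring and its weight drop it shut below about 1.25; above 1.4 it falls back and stays open, its upper end 65 mm above the hinge, at most 46 mm beyond it. Lifts with 1 N at its near end, pinched across the sides, in an arc (it lags up to 0.3 behind if the grip does not turn with it); shut it by pushing its upper end to -x until it drops.
- toggle (a joint): Toggle angle (rad): 0 off, leaning 0.45 rad from upright to -x of the case; 0.9 on, leaning as far to +x (the hinge). A lever 7 mm thick pivoted along y at x = -38, y = 0 mm, 4 mm above the case's top, 35 mm long to the end of its 9 mm ball, which is off at x = -51 mm. Moves with under 1 N; once 0.25 rad past upright it drops over by itself and stays.
- pump_guard (a joint): Angle of the like guard on the pump controller (rad), 0 shut; it is to stay shut. That case has the same size and metal but carries a 52 mm round gauge and two brass hose barbs in place of vent holes.

How it is judged:
By the outcome, as a careful person would: the job done as asked, in the order asked, and still so for the second after the job is handed in, with the robot touching nothing.
It also fails if it takes over 54 s, if anything falls off the work surface, if the arm or the gripper's body presses on something with over 40 N, if the wrist force passes 120 N, or if a joint passes its speed limit or range.

## Working session

There is one attempt and no reset: what is moved stays moved. The work goes in short steps, Python scripts to look and compute and a tool call to move; the robot and the scene stay as the last step left them, time stands still between calls to the robot, and variables do not carry over. Pictures are saved under pics/ and viewed, at most 10 in all, crops included, and the job is handed in when it is done.

Besides the shell and the picture viewer there is one more tool, called after "Emit:" as a command line: name --argument value ..., lists and objects as JSON in quotes. arm_command: Moves the arm, as the interface text tells. Its arguments: {"type":"object","properties":{"rows":{"type":"array"},"newtons":{"type":"number"}},"required":["rows"]}

```bash
mkdir -p pics
cat > h.py <<'E'
import numpy as np, cv2
from plant import ctrl
from scipy.spatial.transform import Rotation as Rn
def shot(n):
    s=ctrl.observe(); p=ctrl.grab_frame(n)
    if 'hand_eye' in p:
        T=np.eye(4);T[:3,:3]=Rn.from_quat(s['orientation']).as_matrix();T[:3,3]=s['position'];C=T@np.array(p['hand_eye'])
    else:
        C=np.eye(4);R=np.array(p['R']);C[:3,:3]=R.T;C[:3,3]=-R.T@np.array(p['t'])
    p['C']=C;return p
def cloud(p):
    z=p['z_map'];f=200/np.tan(np.radians(p['vfov'])/2);v,u=np.mgrid[:400,:640]
    c=np.stack([(u-p['cx'])/f*z,(v-p['cy'])/f*z,z],-1)
    w=c@p['C'][:3,:3].T+p['C'][:3,3];w[z==0]=np.nan;return w
def save(p,n): cv2.imwrite('pics/'+n,p['image'][...,::-1])
E
python3 - <<'E'
from h import *
for n in ['scene','side']:
    p=shot(n);save(p,n+'.png');w=cloud(p)
    print(n,p['C'].round(3).tolist())
    for l in ['power_supply','guard_hinge','guard','toggle','pump_guard']:
        print(l,[(np.round(d['at'],3).tolist(),round(d['score'],2)) for d in ctrl.boxes_of(l,p)][:4])
s=ctrl.observe();print(s['time_s'],s['position'],s['orientation'])
a=cv2.imread('pics/scene.png');b=cv2.imread('pics/side.png')
E
```

```text
scene [[0.011, 0.556, -0.831, 1.088], [1.0, -0.024, -0.003, -0.018], [-0.022, -0.831, -0.556, 0.461], [0.0, 0.0, 0.0, 1.0]]
power_supply [([0.648, 0.139, 0.06], 0.58)]
guard_hinge [([0.642, 0.139, 0.059], 0.83)]
guard []
toggle []
pump_guard [([0.542, -0.166, 0.1], 0.93)]
side [[-0.774, -0.325, 0.544, 0.2], [-0.633, 0.394, -0.666, 0.431], [0.002, -0.86, -0.511, 0.4], [0.0, 0.0, 0.0, 1.0]]
power_supply [([0.548, 0.172, 0.06], 0.8)]
guard_hinge [([0.549, 0.171, 0.06], 0.8)]
guard [([0.548, 0.167, 0.097], 0.97)]
toggle [([0.55, 0.166, 0.091], 0.34)]
pump_guard [([0.531, -0.155, 0.09], 0.96)]
0.6 [ 0.18763949 -0.62233281  0.21948246] [ 9.89300255e-01  1.45893817e-01 -3.15647551e-06  4.73698687e-06]
```

View pics/scene.png

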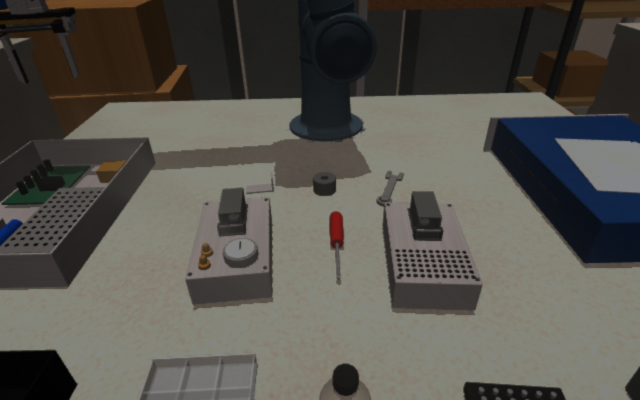

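View pics/side.png

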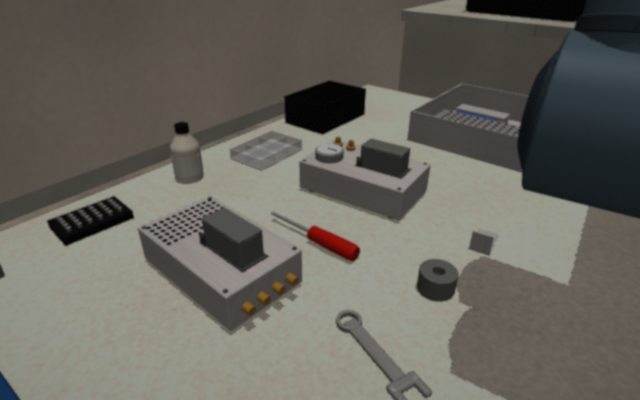

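The power supply is at (428,250) in the scene view and (220,260) in the side view, with its vents on the +x side. The pump controller, with gauge and barbs, is at (235,245) in the scene view. Next I fit the case pose from depth.

Run:
```python
from h import *
for n in ['scene','side']:
    w=cloud(shot(n)).reshape(-1,3)
    m=(w[:,0]>.42)&(w[:,0]<.78)&(w[:,1]>.04)&(w[:,1]<.30)
    t=w[m&(abs(w[:,2]-.06)<.004)]
    r=cv2.minAreaRect(t[:,:2].astype(np.float32)*1000);print(n,len(t),r,np.median(t[:,2]))
    g=w[m&(w[:,2]>.094)]
    print(' guard top',len(g),cv2.minAreaRect(g[:,:2].astype(np.float32)*1000),np.median(g[:,2]),g[:,2].max())
```

```text
scene 5616 ((599.3510131835938, 147.40963745117188), (119.97216033935547, 202.01046752929688), 85.96346282958984) 0.06059487248251691
 guard top 643 ((561.1182861328125, 150.03317260742188), (36.058841705322266, 76.3356704711914), 86.35794067382812) 0.10046706152489354 0.10244166771766372
side 6158 ((599.1707763671875, 149.02749633789062), (120.8397445678711, 201.56561279296875), 86.15090942382812) 0.05977614771451281
 guard top 1221 ((561.5857543945312, 151.08480834960938), (37.69877243041992, 76.87616729736328), 86.1640396118164) 0.09954154879021127 0.1013782441871467
```

```bash
cat >> h.py <<'E'
import sys
O=np.array([.599,.148,0]);YAW=np.radians(-3.9)
RC=Rn.from_euler('z',YAW)
def pose(x,y,z,a): # TCP in case mm, tilt deg (+ = opening sense)
    R=RC*Rn.from_euler('y',a,degrees=True)*Rn.from_quat([1,0,0,0])
    return O+RC.apply(np.array([x,y,z])/1000),R
def grasp(x,y,z,a): # TCP with grasp point (5mm behind) at x,y,z
    p,R=pose(x,y,z,a);return p+R.apply([0,0,.005]),R
def row(T):
    s=ctrl.observe();R0=Rn.from_quat(s['orientation'])
    d=R0.inv().apply(T[0]-s['position']);r=(R0.inv()*T[1]).as_rotvec(degrees=True)
    print(dict(zip(['x','y','z','rx','ry','rz'],np.r_[d.round(4),r.round(1)].tolist())))
def st():
    s=ctrl.observe();R=RC.inv()*Rn.from_quat(s['orientation'])
    z=R.apply([0,0,1]);print('t',round(s['time_s'],2),'case mm',(RC.inv().apply(s['position']-O)*1000).round(1),'tilt',np.degrees(np.arctan2(-z[0],-z[2])).round(1),'F',np.round(s['contact_force'],1),'gap',round(s['finger_gap']*94,1),'ff',s['finger_force'],'q',np.round(s['qpos'],2))
def arc(th,a): # grasp point fixed in guard
    r0=np.array(G); t=np.radians(th);x=r0[0]*np.cos(t)+r0[1]*np.sin(t);z=-r0[0]*np.sin(t)+r0[1]*np.cos(t)
    return grasp(x,0,74+z,a)
G=(-64,14)
E
python3 -c "
from h import *
st();row(pose(-60,0,230,0))"
```

```text
t 0.7 case mm [-358.  -796.6  219.5] tilt -0.0 F [ 0.6  0.2 -0.1] gap 93.9 ff 0.0 q [-1.45  0.25  1.56 -0.    1.34 -0.17]
{'x': 0.5601, 'y': -0.64, 'z': -0.0106, 'rx': 0.0, 'ry': 0.0, 'rz': 20.7}
```

Emit:
arm_command --rows '[{"x": 0.56,"y": -0.64,"z": -0.01,"rz": 20.7},{"x": 0.56,"y": -0.64,"z": -0.01,"rz": 20.7},{"x": 0.56,"y": -0.64,"z": -0.01,"rz": 20.7},{"x": 0.56,"y": -0.64,"z": -0.01,"rz": 20.7},{"x": 0.56,"y": -0.64,"z": -0.01,"rz": 20.7},{"x": 0.56,"y": -0.64,"z": -0.01,"rz": 20.7},{"x": 0.56,"y": -0.64,"z": -0.01,"rz": 20.7},{"x": 0.56,"y": -0.64,"z": -0.01,"rz": 20.7}]'

```text
validation failed for argument at $.ro...
```

```bash
python3 -c "
from h import *
st();row(pose(-60,0,230,0))"
```

```text
t 0.7 case mm [-358.  -796.6  219.5] tilt -0.0 F [ 0.6  0.2 -0.1] gap 93.9 ff 0.0 q [-1.45  0.25  1.56 -0.    1.34 -0.17]
{'x': 0.5601, 'y': -0.64, 'z': -0.0106, 'rx': 0.0, 'ry': 0.0, 'rz': 20.7}
```

Emit:
arm_command --rows '[{"x": 0.025,"y": -0.03,"z": -0.002,"rx": 0,"ry": 0,"rz": 7,"jaw": 0.08}]'

```text
time_s: 0.78
position: [0.2006, -0.5894, 0.2203]
orientation: [0.997, 0.082, -0.001, 0.0]
contact_force: [0.4, -0.6, 0.6]
finger_gap: 0.959
finger_force: 0.0
```

```bash
python3 -c "
from h import *
st();row(pose(-60,0,230,0))"
```

```text
t 0.78 case mm [-347.3 -762.7  220.3] tilt 0.1 F [ 0.4 -0.6  0.6] gap 90.1 ff 0.0 q [-1.42  0.18  1.63 -0.    1.33 -0.02]
{'x': 0.4556, 'y': -0.6758, 'z': -0.0105, 'rx': 0.0, 'ry': 0.1, 'rz': 13.3}
```

Emit:
arm_command --rows '[{"x": 0.023,"y": -0.034,"z": -0.002,"rx": 0,"ry": 0,"rz": 6,"jaw": 0.06},{"x": 0.046,"y": -0.068,"z": -0.004,"rx": 0,"ry": 0,"rz": 13,"jaw": 0.06},{"x": 0.069,"y": -0.102,"z": -0.01,"rx": 0,"ry": 0,"rz": 13.3,"jaw": 0.06},{"x": 0.092,"y": -0.136,"z": -0.01,"rx": 0,"ry": 0,"rz": 13.3,"jaw": 0.06},{"x": 0.115,"y": -0.17,"z": -0.01,"rx": 0,"ry": 0,"rz": 13.3,"jaw": 0.06},{"x": 0.138,"y": -0.204,"z": -0.01,"rx": 0,"ry": 0,"rz": 13.3,"jaw": 0.06},{"x": 0.161,"y": -0.238,"z": -0.01,"rx": 0,"ry": 0,"rz": 13.3,"jaw": 0.06},{"x": 0.184,"y": -0.272,"z": -0.01,"rx": 0,"ry": 0,"rz": 13.3,"jaw": 0.06}]'

```text
time_s: 1.45
position: [0.3384, -0.2853, 0.2317]
orientation: [1.0, -0.031, 0.0, 0.0]
contact_force: [0.7, -0.1, 0.8]
finger_gap: 0.64
finger_force: 0.0
```

```bash
python3 -c "
from h import *
st();row(pose(-60,0,230,0))"
```

```text
t 1.45 case mm [-230.5 -450.1  231.7] tilt -0.0 F [ 0.7 -0.1  0.8] gap 60.1 ff 0.0 q [-0.96 -0.28  2.05  0.    1.37  0.68]
{'x': 0.1732, 'y': -0.449, 'z': 0.0015, 'rx': 0.0, 'ry': -0.0, 'rz': 0.3}
```

Emit:
arm_command --rows '[{"x": 0.015,"y": -0.038,"z": 0,"rx": 0,"ry": 0,"rz": 0,"jaw": 0.06},{"x": 0.03,"y": -0.076,"z": 0,"rx": 0,"ry": 0,"rz": 0,"jaw": 0.06},{"x": 0.045,"y": -0.114,"z": 0,"rx": 0,"ry": 0,"rz": 0,"jaw": 0.06},{"x": 0.06,"y": -0.152,"z": 0,"rx": 0,"ry": 0,"rz": 0,"jaw": 0.06},{"x": 0.075,"y": -0.19,"z": 0,"rx": 0,"ry": 0,"rz": 0,"jaw": 0.06},{"x": 0.09,"y": -0.228,"z": 0,"rx": 0,"ry": 0,"rz": 0,"jaw": 0.06},{"x": 0.105,"y": -0.266,"z": 0,"rx": 0,"ry": 0,"rz": 0,"jaw": 0.06},{"x": 0.12,"y": -0.304,"z": 0,"rx": 0,"ry": 0,"rz": 0,"jaw": 0.06}]'

```text
time_s: 2.12
position: [0.477, 0.0111, 0.2319]
orientation: [1.0, -0.031, 0.001, 0.0]
contact_force: [1.3, -0.7, -0.3]
finger_gap: 0.636
finger_force: 0.0
```

Emit:
arm_command --rows '[{"x": 0.013,"y": -0.036,"z": 0,"rx": 0,"ry": 0,"rz": 0,"jaw": 0.06},{"x": 0.026,"y": -0.072,"z": 0,"rx": 0,"ry": 0,"rz": 0,"jaw": 0.06},{"x": 0.039,"y": -0.108,"z": 0,"rx": 0,"ry": 0,"rz": 0,"jaw": 0.06},{"x": 0.053,"y": -0.145,"z": 0,"rx": 0,"ry": 0,"rz": 0,"jaw": 0.06},{"x": 0.053,"y": -0.145,"z": 0,"rx": 0,"ry": 0,"rz": 0,"jaw": 0.06}]'

```text
time_s: 2.53
position: [0.5395, 0.1553, 0.2313]
orientation: [1.0, -0.028, 0.0, -0.001]
contact_force: [0.1, 0.6, 0.6]
finger_gap: 0.639
finger_force: 0.0
```

Run:
```python
from h import *
st()
p=shot('wrist');save(p,'w1.png');w=cloud(p).reshape(-1,3)
c=RC.inv().apply(np.nan_to_num(w)-O)*1000
m=(abs(c[:,2]-100)<4)&(abs(c[:,0]+37)<60)&(abs(c[:,1])<40)
print(cv2.minAreaRect(c[m][:,:2].astype(np.float32)),np.median(c[m],0))
m=(abs(c[:,2]-60)<3)&(abs(c[:,0])<140)&(abs(c[:,1])<90)
print(cv2.minAreaRect(c[m][:,:2].astype(np.float32)),c[m].min(0),c[m].max(0))
row(pose(-60,0,230,0));row(grasp(G[0]-40,0,74+G[1]+50,-35))
```

```text
t 2.53 case mm [-59.9   3.3 231.3] tilt -0.0 F [0.1 0.6 0.6] gap 60.1 ff 0.0 q [0.08 0.03 1.78 0.   1.34 1.7 ]
((-37.96135330200195, 0.6024951934814453), (74.14939880371094, 35.3127555847168), 0.07148212939500809) [-35.98202203   0.87321311 100.51949615]
((-0.6655197143554688, 0.9520378112792969), (120.27971649169922, 200.4397735595703), 89.94668579101562) [-100.89802493  -59.23804616   57.17928621] [99.59402197 61.11311817 62.99973184]
{'x': 0.0005, 'y': 0.0009, 'z': 0.0012, 'rx': -0.0, 'ry': 0.0, 'rz': 0.6}
{'x': -0.0406, 'y': 0.0004, 'z': 0.0973, 'rx': -0.2, 'ry': 35.0, 'rz': 0.6}
```

View pics/w1.png

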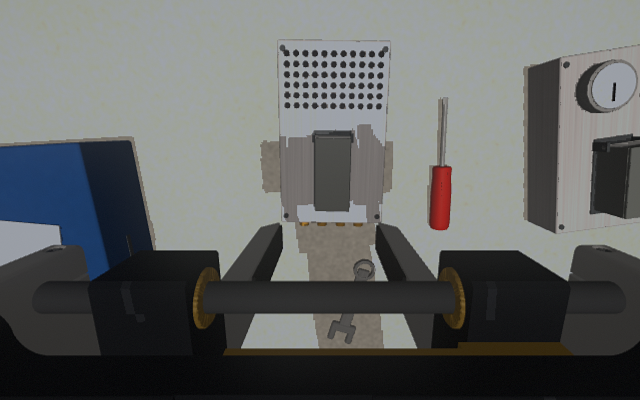

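The wrist view shows the guard at (332,172) with the vents beyond it, which matches the fitted pose to about 1 mm. I'll pre-tilt and approach.

Emit:
arm_command --rows '[{"x": -0.01,"y": 0,"z": 0.02,"rx": 0,"ry": 7,"rz": 0.5,"jaw": 0.06},{"x": -0.02,"y": 0,"z": 0.04,"rx": 0,"ry": 14,"rz": 0.5,"jaw": 0.06},{"x": -0.03,"y": 0,"z": 0.06,"rx": 0,"ry": 21,"rz": 0.5,"jaw": 0.06},{"x": -0.035,"y": 0,"z": 0.08,"rx": 0,"ry": 28,"rz": 0.5,"jaw": 0.06},{"x": -0.04,"y": 0,"z": 0.097,"rx": 0,"ry": 35,"rz": 0.5,"jaw": 0.06},{"x": -0.04,"y": 0,"z": 0.097,"rx": 0,"ry": 35,"rz": 0.5,"jaw": 0.06},{"x": -0.04,"y": 0,"z": 0.097,"rx": 0,"ry": 35,"rz": 0.5,"jaw": 0.06}]'

```text
time_s: 3.17
position: [0.4953, 0.1519, 0.1315]
orientation: [0.954, -0.034, 0.297, 0.01]
contact_force: [1.6, -0.1, 0.6]
finger_gap: 0.638
finger_force: 0.0
```

```bash
sed -i 's/^O=.*/O=np.array([.5985,.1488,0])/' h.py; python3 -c "
from h import *
st();row(arc(0,-35))"
```

```text
Traceback (most recent call last):
  File "h.py", line 18, in <module>
    RC=Rn.from_euler('z',YAW)
                         ^^^
NameError: name 'YAW' is not defined
```

```bash
sed -i 's/^O=.*/&;YAW=np.radians(-3.9)/' h.py; python3 -c "
from h import *
st();row(arc(0,-35))"
```

```text
t 3.17 case mm [-103.2   -3.9  131.5] tilt -34.6 F [ 1.6 -0.1  0.6] gap 59.9 ff 0.0 q [ 0.14 -0.25  2.32 -0.25  0.49  1.97]
{'x': 0.0076, 'y': -0.004, 'z': 0.0631, 'rx': 0.0, 'ry': 0.4, 'rz': -0.1}
```

Emit:
arm_command --rows '[{"x": 0.007,"y": -0.004,"z": 0.02,"rx": 0,"ry": 0.4,"rz": 0,"jaw": 0.06},{"x": 0.0076,"y": -0.004,"z": 0.04,"rx": 0,"ry": 0.4,"rz": 0,"jaw": 0.06},{"x": 0.0076,"y": -0.004,"z": 0.055,"rx": 0,"ry": 0.4,"rz": 0,"jaw": 0.06},{"x": 0.0076,"y": -0.004,"z": 0.063,"rx": 0,"ry": 0.4,"rz": 0,"jaw": 0.06},{"x": 0.0076,"y": -0.004,"z": 0.063,"rx": 0,"ry": 0.4,"rz": 0,"jaw": 0.06},{"x": 0.0076,"y": -0.004,"z": 0.063,"rx": 0,"ry": 0.4,"rz": 0,"jaw": 0.06}]'

```text
time_s: 3.67
position: [0.5444, 0.1535, 0.0902]
orientation: [0.952, -0.034, 0.305, 0.01]
contact_force: [-0.9, 0.1, 0.5]
finger_gap: 0.638
finger_force: 0.0
```

```bash
python3 -c "
from h import *
st();row(arc(0,-35))"
```

```text
t 3.67 case mm [-54.3   1.   90.2] tilt -35.6 F [-0.9  0.1  0.5] gap 60.0 ff 0.0 q [ 0.13 -0.04  2.23 -0.33  0.35  2.05]
{'x': -0.0092, 'y': 0.0011, 'z': 0.0011, 'rx': -0.0, 'ry': -0.6, 'rz': -0.3}
```

Emit:
arm_command --rows '[{"x": -0.009,"y": 0.001,"z": 0.001,"rx": 0,"ry": 0,"rz": 0,"jaw": 0.06},{"x": -0.009,"y": 0.001,"z": 0.001,"rx": 0,"ry": 0,"rz": 0,"jaw": 0.06},{"x": -0.009,"y": 0.001,"z": 0.001,"rx": 0,"ry": 0,"rz": 0,"jaw": 0.06}]'

```text
time_s: 3.92
position: [0.5339, 0.1535, 0.0815]
orientation: [0.952, -0.034, 0.304, 0.009]
contact_force: [0.2, 0.4, 0.3]
finger_gap: 0.635
finger_force: 0.0
```

```bash
python3 -c "
from h import *
st();row(arc(0,-35))"
```

```text
t 3.92 case mm [-64.8   0.3  81.5] tilt -35.4 F [0.2 0.4 0.3] gap 59.7 ff 0.0 q [ 0.13 -0.04  2.26 -0.35  0.34  2.07]
{'x': 0.0044, 'y': 0.0002, 'z': 0.0002, 'rx': -0.1, 'ry': -0.4, 'rz': -0.2}
```

Emit:
arm_command --newtons 10 --rows '[{"x": 0.004,"y": 0,"z": 0,"rx": 0,"ry": 0,"rz": 0,"jaw": 0.06},{"x": 0.004,"y": 0,"z": 0,"rx": 0,"ry": 0,"rz": 0,"jaw": 0.03},{"x": 0.004,"y": 0,"z": 0,"rx": 0,"ry": 0,"rz": 0,"jaw": 0.03},{"x": 0.004,"y": 0,"z": 0,"rx": 0,"ry": 0,"rz": 0,"jaw": 0.03},{"x": 0.004,"y": 0,"z": 0,"rx": 0,"ry": 0,"rz": 0,"jaw": 0.03},{"x": 0.004,"y": 0,"z": 0,"rx": 0,"ry": 0,"rz": 0,"jaw": 0.03}]'

```text
time_s: 4.42
position: [0.5373, 0.1527, 0.0835]
orientation: [0.952, -0.033, 0.304, 0.01]
contact_force: [-0.8, -4.2, 2.7]
finger_gap: 0.38
finger_force: 10.0
```

```bash
python3 -c "
from h import *
st()
for i in range(1,9): row(arc(6*i,-35+5*i))"
```

```text
t 4.42 case mm [-61.3  -0.3  83.5] tilt -35.4 F [-0.8 -4.2  2.7] gap 35.7 ff 9.999925307929516 q [ 0.13 -0.04  2.25 -0.34  0.34  2.06]
{'x': 0.0053, 'y': -0.0003, 'z': -0.0046, 'rx': 0.0, 'ry': -5.4, 'rz': -0.1}
{'x': 0.0106, 'y': -0.0003, 'z': -0.0084, 'rx': 0.0, 'ry': -10.4, 'rz': -0.1}
{'x': 0.0162, 'y': -0.0003, 'z': -0.0116, 'rx': -0.0, 'ry': -15.4, 'rz': -0.1}
{'x': 0.0222, 'y': -0.0003, 'z': -0.0143, 'rx': -0.0, 'ry': -20.4, 'rz': -0.1}
{'x': 0.0284, 'y': -0.0004, 'z': -0.0162, 'rx': -0.0, 'ry': -25.4, 'rz': -0.1}
{'x': 0.0348, 'y': -0.0004, 'z': -0.0176, 'rx': -0.0, 'ry': -30.4, 'rz': -0.1}
{'x': 0.0413, 'y': -0.0004, 'z': -0.0182, 'rx': -0.0, 'ry': -35.4, 'rz': -0.1}
{'x': 0.0478, 'y': -0.0004, 'z': -0.0181, 'rx': -0.0, 'ry': -40.4, 'rz': -0.1}
```

The jaw closed to 35.7 mm, so the guard is held. Lifting along the arc.

Emit:
arm_command --rows '[{"x": 0.0053,"y": 0,"z": -0.0046,"rx": 0,"ry": -5,"rz": 0,"jaw": 0.03},{"x": 0.0106,"y": 0,"z": -0.0084,"rx": 0,"ry": -10,"rz": 0,"jaw": 0.03},{"x": 0.0162,"y": 0,"z": -0.0116,"rx": 0,"ry": -15,"rz": 0,"jaw": 0.03},{"x": 0.0222,"y": 0,"z": -0.0143,"rx": 0,"ry": -20,"rz": 0,"jaw": 0.03},{"x": 0.0284,"y": 0,"z": -0.0162,"rx": 0,"ry": -25,"rz": 0,"jaw": 0.03},{"x": 0.0348,"y": 0,"z": -0.0176,"rx": 0,"ry": -30,"rz": 0,"jaw": 0.03},{"x": 0.0413,"y": 0,"z": -0.0182,"rx": 0,"ry": -35,"rz": 0,"jaw": 0.03},{"x": 0.0478,"y": 0,"z": -0.0181,"rx": 0,"ry": -40,"rz": 0,"jaw": 0.03}]'

```text
time_s: 5.08
position: [0.5647, 0.1507, 0.1261]
orientation: [0.998, -0.035, -0.044, -0.002]
contact_force: [-1.9, -1.8, -1.4]
finger_gap: 0.379
finger_force: 10.0
```

```bash
python3 -c "
from h import *
st()
for i in range(9,17): row(arc(6.25*i,-35+5*i))
p=shot('side');save(p,'s2.png')"
```

```text
t 5.08 case mm [-33.9  -0.4 126.1] tilt 5.0 F [-1.9 -1.8 -1.4] gap 35.6 ff 10.000055105192587 q [0.06 0.25 1.74 0.01 1.24 1.7 ]
{'x': 0.0087, 'y': -0.0005, 'z': -0.0047, 'rx': -0.1, 'ry': -5.0, 'rz': -0.1}
{'x': 0.0148, 'y': -0.0005, 'z': -0.0076, 'rx': -0.1, 'ry': -10.0, 'rz': -0.1}
{'x': 0.0212, 'y': -0.0005, 'z': -0.0098, 'rx': -0.1, 'ry': -15.0, 'rz': -0.0}
{'x': 0.0278, 'y': -0.0005, 'z': -0.0113, 'rx': -0.1, 'ry': -20.0, 'rz': -0.0}
{'x': 0.0346, 'y': -0.0005, 'z': -0.012, 'rx': -0.1, 'ry': -25.0, 'rz': -0.0}
{'x': 0.0413, 'y': -0.0005, 'z': -0.012, 'rx': -0.1, 'ry': -30.0, 'rz': -0.0}
{'x': 0.048, 'y': -0.0005, 'z': -0.0113, 'rx': -0.1, 'ry': -35.0, 'rz': -0.0}
{'x': 0.0546, 'y': -0.0005, 'z': -0.0098, 'rx': -0.1, 'ry': -40.0, 'rz': -0.0}
```

View pics/s2.png

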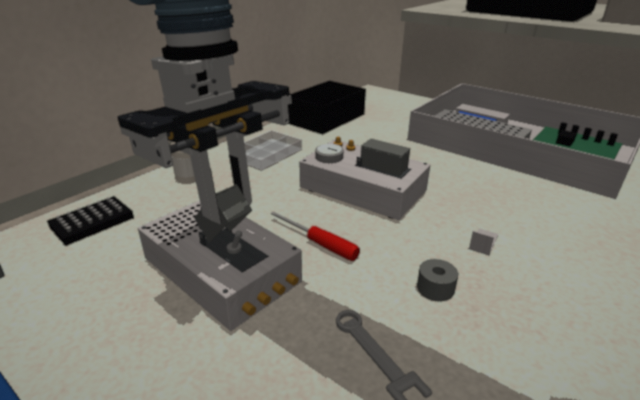

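The guard is part-way up between the fingers at (225,215), the toggle is exposed at (235,240), and the pump guard is shut. Continuing the arc.

Emit:
arm_command --rows '[{"x": 0.0087,"y": 0,"z": -0.0047,"rx": 0,"ry": -5,"rz": 0,"jaw": 0.03},{"x": 0.0148,"y": 0,"z": -0.0076,"rx": 0,"ry": -10,"rz": 0,"jaw": 0.03},{"x": 0.0212,"y": 0,"z": -0.0098,"rx": 0,"ry": -15,"rz": 0,"jaw": 0.03},{"x": 0.0278,"y": 0,"z": -0.0113,"rx": 0,"ry": -20,"rz": 0,"jaw": 0.03},{"x": 0.0346,"y": 0,"z": -0.012,"rx": 0,"ry": -25,"rz": 0,"jaw": 0.03},{"x": 0.0413,"y": 0,"z": -0.012,"rx": 0,"ry": -30,"rz": 0,"jaw": 0.03},{"x": 0.048,"y": 0,"z": -0.0113,"rx": 0,"ry": -35,"rz": 0,"jaw": 0.03},{"x": 0.048,"y": 0,"z": -0.0113,"rx": 0,"ry": -35,"rz": 0,"jaw": 0.03}]'

```text
time_s: 5.8
position: [0.6149, 0.1472, 0.1296]
orientation: [0.939, -0.033, -0.341, -0.013]
contact_force: [-2.9, -0.6, -6.1]
finger_gap: 0.382
finger_force: 10.0
```

```bash
python3 -c "
from h import *
st()
row(arc(95,42))
p=shot('side');w=cloud(p).reshape(-1,3)
c=RC.inv().apply(np.nan_to_num(w)-O)*1000
m=(abs(c[:,1])<15)&(c[:,2]>70)&(c[:,2]<145)&(abs(c[:,0])<80)
q=c[m]
for z in range(70,145,8):
  k=q[abs(q[:,2]-z)<4]; print(z,len(k),np.percentile(k[:,0],[2,50,98]).round() if len(k) else '')
row(pose(40,0,160,45))
save(p,'s3.png')
"
```

```text
t 5.8 case mm [ 16.4  -0.5 129.6] tilt 39.9 F [-2.9 -0.6 -6.1] gap 35.9 ff 9.998291283845901 q [0.03 0.72 1.2  0.07 1.92 1.67]
{'x': -0.0023, 'y': -0.0005, 'z': -0.0023, 'rx': -0.2, 'ry': -2.1, 'rz': -0.0}
70 33 [-45.  -1.  25.]
78 145 [-48.   1.  26.]
86 94 [-54.  13.  26.]
94 103 [-54.  10.  26.]
102 71 [-5. 25. 27.]
110 67 [-8. 25. 27.]
118 80 [-7. 24. 28.]
126 53 [-9. 19. 28.]
134 21 [-6.  3. 17.]
142 7 [-6. -3.  1.]
{'x': -0.0009, 'y': -0.0005, 'z': -0.0387, 'rx': -0.1, 'ry': -5.3, 'rz': -0.0}
```

View pics/s3.png

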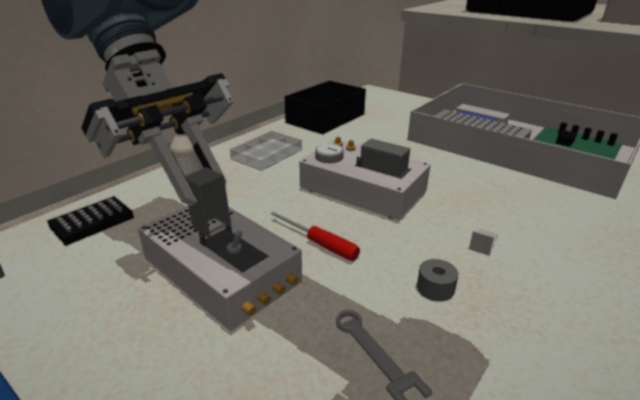

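The guard is about upright at (210,205), roughly 1.55 rad. I'll go a little further, release, then back off along the tool axis.

Emit:
arm_command --rows '[{"x": 0.005,"y": 0,"z": 0.003,"rx": 0,"ry": -4,"rz": 0,"jaw": 0.03},{"x": 0.008,"y": 0,"z": 0.005,"rx": 0,"ry": -6,"rz": 0,"jaw": 0.03},{"x": 0.008,"y": 0,"z": 0.005,"rx": 0,"ry": -6,"rz": 0,"jaw": 0.06},{"x": 0.008,"y": 0,"z": 0.005,"rx": 0,"ry": -6,"rz": 0,"jaw": 0.07},{"x": 0.008,"y": 0,"z": 0.005,"rx": 0,"ry": -6,"rz": 0,"jaw": 0.07},{"x": 0.008,"y": 0,"z": -0.025,"rx": 0,"ry": -6,"rz": 0,"jaw": 0.07},{"x": 0.008,"y": 0,"z": -0.06,"rx": 0,"ry": -6,"rz": 0,"jaw": 0.07},{"x": 0.008,"y": 0,"z": -0.1,"rx": 0,"ry": -6,"rz": 0,"jaw": 0.07}]'

```text
time_s: 6.52
position: [0.6832, 0.1433, 0.2057]
orientation: [0.921, -0.031, -0.388, -0.014]
contact_force: [1.3, -0.8, -0.2]
finger_gap: 0.737
finger_force: 0.0
```

```bash
python3 -c "
from h import *
st()
p=shot('side');w=cloud(p).reshape(-1,3)
c=RC.inv().apply(np.nan_to_num(w)-O)*1000
m=(abs(c[:,1])<15)&(c[:,2]>70)&(c[:,2]<145)&(abs(c[:,0])<80)
q=c[m]
for z in range(70,145,8):
  k=q[abs(q[:,2]-z)<4]; print(z,len(k),np.percentile(k[:,0],[2,50,98]).round() if len(k) else '')
row(pose(-70,0,220,0))
"
```

```text
t 6.52 case mm [ 84.9   0.3 205.7] tilt 45.7 F [ 1.3 -0.8 -0.2] gap 69.3 ff 0.0 q [0.02 0.88 0.84 0.08 2.22 1.68]
70 65 [-45.   1.  26.]
78 154 [-48.   1.  28.]
86 123 [-53.  23.  31.]
94 131 [-54.  19.  33.]
102 99 [-2. 32. 35.]
110 90 [-0. 34. 37.]
118 95 [ 3. 36. 40.]
126 86 [ 4. 38. 41.]
134 27 [ 7. 18. 31.]
142 102 [11. 34. 45.]
{'x': -0.1184, 'y': 0.0, 'z': 0.1088, 'rx': -0.3, 'ry': 44.8, 'rz': -0.0}
```

```bash
python3 -c "
from h import *
row(pose(-88,0,200,0))"
```

```text
{'x': -0.1171, 'y': 0.0001, 'z': 0.1357, 'rx': -0.3, 'ry': 44.8, 'rz': -0.0}
```

Emit:
arm_command --rows '[{"x": -0.017,"y": 0,"z": 0.018,"rx": 0,"ry": 6.4,"rz": 0,"jaw": 0},{"x": -0.034,"y": 0,"z": 0.037,"rx": 0,"ry": 13,"rz": 0,"jaw": 0},{"x": -0.05,"y": 0,"z": 0.056,"rx": 0,"ry": 19,"rz": 0,"jaw": 0},{"x": -0.067,"y": 0,"z": 0.075,"rx": 0,"ry": 26,"rz": 0,"jaw": 0},{"x": -0.084,"y": 0,"z": 0.095,"rx": 0,"ry": 32,"rz": 0,"jaw": 0},{"x": -0.1,"y": 0,"z": 0.115,"rx": 0,"ry": 39,"rz": 0,"jaw": 0},{"x": -0.117,"y": 0,"z": 0.1357,"rx": 0,"ry": 44.8,"rz": 0,"jaw": 0},{"x": -0.117,"y": 0,"z": 0.1357,"rx": 0,"ry": 44.8,"rz": 0,"jaw": 0}]'

```text
time_s: 7.23
position: [0.4935, 0.1561, 0.1893]
orientation: [0.999, -0.033, -0.011, -0.001]
contact_force: [-0.4, -0.1, -2.6]
finger_gap: 0.218
finger_force: 0.0
```

```bash
python3 -c "
from h import *
st();p=shot('wrist')
for l in ['toggle','guard']: print(l,[((RC.inv().apply(d['at']-O)*1000).round(),round(d['score'],2)) for d in ctrl.boxes_of(l,p)])
row(pose(-88,0,200,0));row(pose(-85,0,93,0))"
```

```text
t 7.23 case mm [-105.2    0.2  189.3] tilt 1.2 F [-0.4 -0.1 -2.6] gap 20.5 ff 0.0 q [ 0.08 -0.02  1.91  0.    1.28  1.72]
toggle [(array([-45.,  -2.,  85.]), 0.75)]
guard [(array([ 25.,  -3., 145.]), 0.77)]
{'x': 0.0051, 'y': 0.0003, 'z': -0.005, 'rx': -0.2, 'ry': 0.6, 'rz': -0.1}
{'x': 0.0093, 'y': 0.0007, 'z': 0.102, 'rx': -0.2, 'ry': 0.6, 'rz': -0.1}
```

Emit:
arm_command --rows '[{"x": 0.009,"y": 0,"z": 0.03,"rx": 0,"ry": 0.6,"rz": 0,"jaw": 0},{"x": 0.009,"y": 0,"z": 0.06,"rx": 0,"ry": 0.6,"rz": 0,"jaw": 0},{"x": 0.009,"y": 0,"z": 0.09,"rx": 0,"ry": 0.6,"rz": 0,"jaw": 0},{"x": 0.009,"y": 0,"z": 0.102,"rx": 0,"ry": 0.6,"rz": 0,"jaw": 0},{"x": 0.009,"y": 0,"z": 0.102,"rx": 0,"ry": 0.6,"rz": 0,"jaw": 0},{"x": 0.009,"y": 0,"z": 0.102,"rx": 0,"ry": 0.6,"rz": 0,"jaw": 0}]'

```text
time_s: 7.88
position: [0.515, 0.1549, 0.0924]
orientation: [0.999, -0.035, -0.001, -0.001]
contact_force: [0.1, 0.3, 0.1]
finger_gap: 0.005
finger_force: 0.0
```

```bash
python3 -c "
from h import *
st();row(pose(-39,0,93,0))"
```

```text
t 7.88 case mm [-83.8   0.4  92.4] tilt 0.2 F [0.1 0.3 0.1] gap 0.5 ff 0.0 q [0.08 0.14 1.93 0.   1.07 1.72]
{'x': 0.0448, 'y': 0.0003, 'z': -0.0007, 'rx': -0.2, 'ry': 0.2, 'rz': -0.1}
```

Emit:
arm_command --rows '[{"x": 0.015,"y": 0,"z": 0,"rx": 0,"ry": 0,"rz": 0,"jaw": 0},{"x": 0.025,"y": 0,"z": 0,"rx": 0,"ry": 0,"rz": 0,"jaw": 0},{"x": 0.032,"y": 0,"z": 0,"rx": 0,"ry": 0,"rz": 0,"jaw": 0},{"x": 0.037,"y": 0,"z": 0,"rx": 0,"ry": 0,"rz": 0,"jaw": 0},{"x": 0.04,"y": 0,"z": 0,"rx": 0,"ry": 0,"rz": 0,"jaw": 0},{"x": 0.04,"y": 0,"z": 0,"rx": 0,"ry": 0,"rz": 0,"jaw": 0}]'

```text
time_s: 8.38
position: [0.554, 0.1521, 0.0922]
orientation: [0.999, -0.035, -0.001, -0.001]
contact_force: [-0.3, 0.0, -0.1]
finger_gap: 0.003
finger_force: 0.0
```

```bash
cat > tog.py <<'E'
from h import *
st()
for n in ['side']:
    p=shot(n);w=cloud(p)
    for l in ['toggle','guard']:
        for d in ctrl.regions_of(l,p)[:1]:
            c=RC.inv().apply(np.nan_to_num(w[d['pixels']]).reshape(-1,3)-O)*1000
            c=c[c[:,2]>55];print(l,round(d['score'],2),len(c))
            for z in range(64,145,8):
                k=c[abs(c[:,2]-z)<4]
                if len(k)>2:print('  z',z,np.percentile(k[:,0],[5,50,95]).round(),np.median(k[:,1]).round())
E
python3 tog.py
```

```text
t 8.38 case mm [-44.6   0.3  92.2] tilt 0.1 F [-0.3  0.  -0.1] gap 0.3 ff 0.0 q [0.07 0.22 1.84 0.   1.09 1.71]
guard 0.74 1503
  z 64 [23. 31. 56.] -7.0
  z 72 [13. 24. 26.] -8.0
  z 80 [-9. 19. 28.] 16.0
  z 88 [-7. 20. 31.] -3.0
  z 96 [-4. 22. 33.] -3.0
  z 104 [-2. 23. 35.] -5.0
  z 112 [-0. 22. 37.] -7.0
  z 120 [ 2. 18. 38.] -4.0
  z 128 [ 3. 13. 24.] 17.0
  z 136 [-11.  10.  45.] 17.0
  z 144 [13. 25. 40.] 5.0
```

Emit:
arm_command --rows '[{"x": -0.02,"y": 0,"z": 0,"rx": 0,"ry": 0,"rz": 0,"jaw": 0},{"x": -0.04,"y": 0,"z": 0,"rx": 0,"ry": 0,"rz": 0,"jaw": 0},{"x": -0.05,"y": 0,"z": -0.03,"rx": 0,"ry": 0,"rz": 0,"jaw": 0},{"x": -0.05,"y": 0,"z": -0.07,"rx": 0,"ry": 0,"rz": 0,"jaw": 0},{"x": -0.05,"y": 0,"z": -0.1,"rx": 0,"ry": 0,"rz": 0,"jaw": 0},{"x": -0.05,"y": 0,"z": -0.1,"rx": 0,"ry": 0,"rz": 0,"jaw": 0}]'

```text
time_s: 9.03
position: [0.5072, 0.1559, 0.1993]
orientation: [0.999, -0.035, 0.005, -0.002]
contact_force: [0.9, -0.3, 0.2]
finger_gap: 0.007
finger_force: 0.0
```

```bash
python3 tog.py; python3 -c "
from h import *
p=shot('side');cv2.imwrite('pics/s4.png',cv2.resize(p['image'][130:340,120:330,::-1],None,fx=2.8,fy=2.8))
p=shot('wrist')
print([((RC.inv().apply(d['at']-O)*1000).round(),round(d['score'],2)) for d in ctrl.boxes_of('toggle',p)])"
```

```text
t 9.03 case mm [-91.6   0.9 199.3] tilt -0.5 F [ 0.9 -0.3  0.2] gap 0.6 ff 0.0 q [ 0.08 -0.02  1.89  0.    1.27  1.72]
toggle 0.6 178
  z 64 [-39. -31.   2.] -5.0
  z 72 [-38. -35.  -4.] 1.0
  z 80 [-34. -31.  -6.] 1.0
  z 88 [-30. -28. -24.] 2.0
  z 96 [-28. -25. -23.] 1.0
guard 0.67 2190
  z 64 [24. 25. 30.] -9.0
  z 72 [10. 24. 26.] -9.0
  z 80 [-8. 15. 28.] -6.0
  z 88 [-7. 14. 30.] -8.0
  z 96 [-5. 17. 32.] -9.0
  z 104 [-3. 19. 35.] -8.0
  z 112 [ 0. 22. 37.] -8.0
  z 120 [ 2. 23. 39.] -7.0
  z 128 [ 4. 23. 41.] -7.0
  z 136 [ 6. 20. 44.] 17.0
  z 144 [ 9. 21. 40.] 6.0
[]
```

View pics/s4.png

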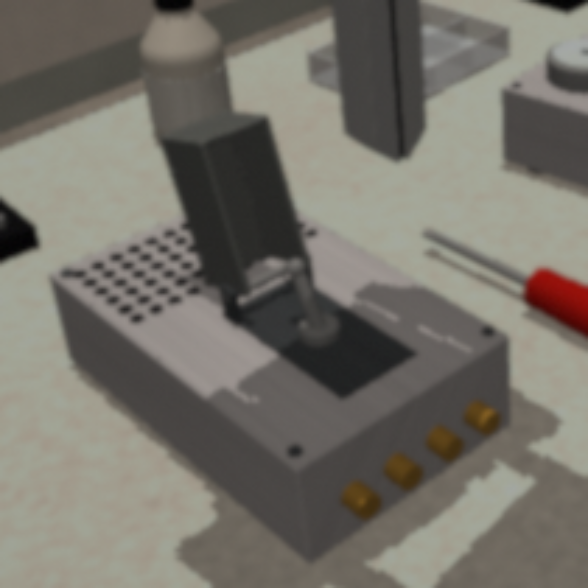

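The toggle now leans to the hinge with its ball at x≈-25, and the guard is standing open. Next I go round to the hinge side and push the guard shut.

Emit:
arm_command --rows '[{"x": 0.03,"y": 0,"z": -0.005,"rx": 0,"ry": 0,"rz": 0,"jaw": 0},{"x": 0.065,"y": 0,"z": -0.01,"rx": 0,"ry": 0,"rz": 0,"jaw": 0},{"x": 0.1,"y": 0,"z": -0.01,"rx": 0,"ry": 0,"rz": 0,"jaw": 0},{"x": 0.135,"y": 0,"z": -0.01,"rx": 0,"ry": 0,"rz": 0,"jaw": 0},{"x": 0.17,"y": 0,"z": -0.01,"rx": 0,"ry": 0,"rz": 0,"jaw": 0},{"x": 0.175,"y": 0,"z": -0.01,"rx": 0,"ry": 0,"rz": 0,"jaw": 0},{"x": 0.175,"y": 0,"z": -0.01,"rx": 0,"ry": 0,"rz": 0,"jaw": 0}]'

```text
time_s: 9.92
position: [0.6787, 0.1426, 0.1985]
orientation: [0.999, -0.035, -0.004, -0.001]
contact_force: [-0.9, 0.5, 0.1]
finger_gap: 0.008
finger_force: 0.0
```

```bash
python3 -c "
from h import *
st();row(pose(80,0,138,0));row(pose(10,0,138,0))"
```

```text
t 9.92 case mm [ 80.4  -0.8 198.5] tilt 0.4 F [-0.9  0.5  0.1] gap 0.8 ff 0.0 q [0.04 0.37 1.45 0.   1.33 1.68]
{'x': -0.0, 'y': -0.0006, 'z': 0.0605, 'rx': -0.1, 'ry': 0.4, 'rz': -0.1}
{'x': -0.07, 'y': -0.0004, 'z': 0.061, 'rx': -0.1, 'ry': 0.4, 'rz': -0.1}
```

Emit:
arm_command --rows '[{"x": 0,"y": 0,"z": 0.03,"rx": 0,"ry": 0,"rz": 0,"jaw": 0},{"x": 0,"y": 0,"z": 0.06,"rx": 0,"ry": 0,"rz": 0,"jaw": 0},{"x": 0,"y": 0,"z": 0.061,"rx": 0,"ry": 0,"rz": 0,"jaw": 0},{"x": -0.02,"y": 0,"z": 0.061,"rx": 0,"ry": 0,"rz": 0,"jaw": 0},{"x": -0.035,"y": 0,"z": 0.061,"rx": 0,"ry": 0,"rz": 0,"jaw": 0},{"x": -0.05,"y": 0,"z": 0.061,"rx": 0,"ry": 0,"rz": 0,"jaw": 0},{"x": -0.06,"y": 0,"z": 0.061,"rx": 0,"ry": 0,"rz": 0,"jaw": 0},{"x": -0.07,"y": 0,"z": 0.061,"rx": 0,"ry": 0,"rz": 0,"jaw": 0}]'

```text
time_s: 10.58
position: [0.6067, 0.1486, 0.1417]
orientation: [0.999, -0.035, -0.002, -0.001]
contact_force: [0.3, -0.1, 0.3]
finger_gap: 0.008
finger_force: 0.0
```

Emit:
arm_command --rows '[{"x": -0.004,"y": 0,"z": 0,"rx": 0,"ry": 0,"rz": 0,"jaw": 0},{"x": -0.004,"y": 0,"z": 0,"rx": 0,"ry": 0,"rz": 0,"jaw": 0},{"x": -0.004,"y": 0,"z": 0,"rx": 0,"ry": 0,"rz": 0,"jaw": 0},{"x": -0.004,"y": 0,"z": 0,"rx": 0,"ry": 0,"rz": 0,"jaw": 0}]'

```text
time_s: 10.92
position: [0.6046, 0.1485, 0.1411]
orientation: [0.999, -0.035, -0.001, -0.001]
contact_force: [-0.4, 0.5, 0.7]
finger_gap: 0.007
finger_force: 0.0
```

```bash
python3 tog.py
```

```text
t 10.92 case mm [6.100e+00 1.000e-01 1.411e+02] tilt 0.2 F [-0.4  0.5  0.7] gap 0.6 ff 0.0 q [0.06 0.26 1.69 0.   1.19 1.7 ]
toggle 0.67 1242
  z 64 [-76. -49. -16.] -304.0
  z 72 [-77. -52. -15.] -305.0
  z 80 [-77. -48. -12.] -304.0
  z 88 [-76. -48.  -8.] -304.0
  z 96 [-76. -43.  -8.] -310.0
  z 104 [-72. -41.  -9.] -317.0
guard 0.74 2437
  z 64 [-75. -57.  55.] 17.0
  z 72 [-74. -67. -11.] 17.0
  z 80 [-74. -64.  -7.] 18.0
  z 88 [-74. -65.  -8.] 17.0
  z 96 [-74. -43.  -4.] 4.0
  z 104 [-72. -40.  -3.] 2.0
```

Emit:
arm_command --rows '[{"x": 0.02,"y": 0,"z": -0.03,"rx": 0,"ry": 0,"rz": 0,"jaw": 0},{"x": 0.03,"y": 0,"z": -0.07,"rx": 0,"ry": 0,"rz": 0,"jaw": 0},{"x": 0.03,"y": 0,"z": -0.11,"rx": 0,"ry": 0,"rz": 0,"jaw": 0},{"x": 0.03,"y": 0,"z": -0.12,"rx": 0,"ry": 0,"rz": 0,"jaw": 0},{"x": 0.03,"y": 0,"z": -0.12,"rx": 0,"ry": 0,"rz": 0,"jaw": 0},{"x": 0.03,"y": 0,"z": -0.12,"rx": 0,"ry": 0,"rz": 0,"jaw": 0}]'

```text
time_s: 11.57
position: [0.6346, 0.146, 0.2601]
orientation: [0.999, -0.035, -0.002, -0.001]
contact_force: [-0.0, 0.2, -0.7]
finger_gap: 0.005
finger_force: 0.0
```

```bash
python3 -c "
from h import *
st();p=shot('side');save(p,'s5.png');c=RC.inv().apply(np.nan_to_num(cloud(p).reshape(-1,3))-O)*1000
for a in (-70,-50,-30,-10):
  k=c[(abs(c[:,0]-a)<5)&(abs(c[:,1])<12)&(c[:,2]>90)&(c[:,2]<120)];print(a,np.median(k[:,2]).round(1))"
```

```text
t 11.57 case mm [ 36.2  -0.4 260.1] tilt 0.2 F [-0.   0.2 -0.7] gap 0.5 ff 0.0 q [0.05 0.22 1.51 0.   1.41 1.69]
-70 98.4
-50 99.6
-30 99.6
-10 99.8
```

View pics/s5.png

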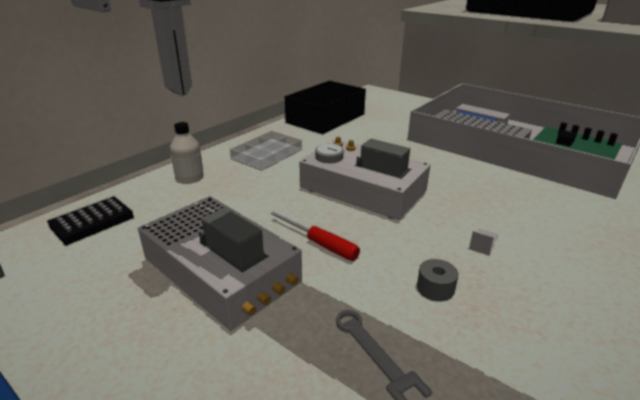

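The guard at (232,238) is flat shut with its top at about 99.6 mm, the pump guard at (385,157) is shut, and the gripper is clear.

```bash
python3 -c "
from plant import ctrl
print(ctrl.sign_off())"
```

```text
the job is handed in; nothing more can be done
None
```

The power supply is switched on: its guard is fully shut over the toggle, which leaned to the hinge when last seen before closing, the pump controller's guard stayed shut, and the job was handed in at about 11.6 s.

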